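# Hang the carrier plate on the marking stand's two pins

## Robot

A 6-joint arm with a two-finger parallel gripper is mounted at the origin on the work surface. World frame = base frame: x ahead of the robot, y to its left, z up, the work surface at z = 0. Lengths are in mm, angles in degrees, forces in N, time in s.
With the tool pointing down it reaches from about 300 to 850 mm from the base axis. Payload 4.2 kg.
Tool frame: the origin (TCP) lies midway between the tips of the shut fingers; the grasp point (between the pads) lies 19 mm behind it; z points along the fingers, y is the line along which they close (so a half turn about z gives the same grasp; the last joint's range is limited). The gripper opens to 91 mm and grips with 3 to 60 N. Pads are 32 mm wide; open, the fingers measure 118 mm over their backs; the gripper's body (76 mm by 178 mm) begins 60 mm behind the grasp point.
Start: joints at [-77.407, 18.312, 89.639, -0, 72.044, -1.146], TCP at [136.569, -558.562, 213.976] pointing down, gripper open.
Joint ranges: [-177.97, 177.97], [-48.28, 115.42], [12.27, 149.76], [-77.06, 257.06], [2.81, 150.46], [-146.56, 146.56]. Speed limits (degrees/s): [147.25, 147.25, 180, 180, 180, 180].

## Interface

Orientations are given as [roll, pitch, yaw] about the fixed x, y, z axes, in that order (R = Rz(yaw) Ry(pitch) Rx(roll)).
In Python, from workcell import env gives the robot as it stands.
- The arm moves only by the shell command python3 -m jog 'ROWS' [FORCE]. ROWS is a JSON object of lists of equal length, an entry for each row: "jaw": the finger opening in mm, from 0 to 91.2; "slide": the shift along the tool's x, y, z in units of 30 mm (1.0 is 30 mm), a list of three; "spin": the turn about the tool's z in units of 8 degrees (1.0 is 8 degrees). In form: {"jaw": [jaw, ...], "slide": [[dx, dy, dz], ...], "spin": [spin, ...]}. A call has 1 to 10 rows; each row shifts and turns the commanded pose from where the row before left it, along the tool's axes as they then stand; what a row does not reach is not made up. A row lasts 1/10 s, in which the tool goes at most 50 mm and 8.59 degrees, less where a joint would pass 70% of its speed; a pose out of reach is approached as far as the arm can. A call is refused whole if a number of a shift passes 1 or a number of a turn 1, either way. A call with a gripper value outside its range is refused whole. The fingers move at their own pace and stop on an object; FORCE is the grip in N (left out, the last holds). Time passes only in rows, so rows that do not move let the fingers close. It gives the time, the measured TCP pose, the force, the opening and the grip force at its end, in the units of the state.
- env.state(): the state, without advancing time (a new reading comes with each control period).
- env.grab_frame(name): name is "scene" or "top"; returns the picture (384x512x3 uint8, red, green, blue); there is no depth.
- env.camera_model(name): a dict with "fx", "fy", "cx", "cy" (pixels), "camera_from_world" (4x4, takes a point from world to camera coordinates). Camera axes: x right, y up, looking along -z (the intrinsics and any distortion apply to the point x, -y, -z); pixel columns grow to the right and rows downward; lengths in mm; the calibration is good to about 2 mm. A picture is of the moment at which its call begins. camera_model takes no time and is no camera call.
- env.job_done(): hands the job in; it is judged then, once.
The state is a dict: "time_s": time; "qpos": joint angles; "qvel": joint speeds; "effort": joint torques, N m; "ee_pos": TCP position; "ee_rot": TCP orientation; "force": force on the tool from outside, world axes, zero at the start; "torque": the same for the moment, N m; "gripper_width": finger opening in mm; "gripper_force": force on a finger pad.
Only numpy, scipy, OpenCV 4.12 (cv2) and the standard library are available. Lean on these libraries where they do the work, as an engineer would, in place of code of your own. Each camera call takes 0.05 s, during which the arm holds its last target. There are 200 camera calls.

## Task

Take the carrier plate with two holes out of the rack and hang it on the marking stand, both pins of the cross bar through its two holes at once, pushed back flush against the bar, and let go. The bar has been clamped at an unknown height, so find the pins gently by feel: the stand must never be loaded with more than 20 N. Leave the one-hole plate and everything else where they are.

Things in the scene. Friction and masses are not known exactly. Their poses are not given: they have to be found in the camera images.
- plate: Aluminium carrier plate with TWO holes, upright in either rack slot; loose, 0.2 to 0.4 kg. 120 wide (its y), 100 high (z), 6 thick (x), same front and back, a grip tab on top. Two 10.5 through holes at y = +40 and -40, 80 above the lower edge. Dark rectangles on its faces are look only. Origin: middle of the lower edge, 10 above the table in the slot; z up.
- plate_tab (a point): Middle of the two-hole plate's grip tab, 129 above the plate's lower edge. The tab is centred on the plate's top, 44 wide x 12 thick, from 98 to 160 above the lower edge; pinch it across its thickness (fingers closing along the plate's x).
- stand: Fixed marking stand: dark steel base 200 wide x 150 x 12, two aluminium posts at y = +80 and -80 (16 wide, 178 high) carrying a rigid aluminium cross bar, 180 wide x 30 high, with two steel pins that point level along the stand's +x (away from the robot). Hung home, the plate's origin is at x = +33, y = 0 and about 81 below the pin axes. Origin: on the table, below the posts' rear faces; z up.
- bar_foot (a point): Point on the table straight below the middle of the bar's front face (stand x = +30, y = 0). Pins: at y = +40 and -40, diameter 8, ball-ended, tips 28 out from that face (stand x = +58), at the middle of the bar's height. The bar is clamped firmly with the pin axes anywhere from 108 to 152 above the table; this height changes every time and is NOT in the readings.
- rack: Fixed black plastic rack, 150 (its x) x 146 (its y), with two open slots along its y at x = -35 and +35, each 8 wide and 124 long; slot floor 10 and slot walls 40 above the table, so that a plate stands 30 deep. Origin: centre of the underside.
- spare: The other carrier plate, equal in all but its holes: only ONE hole, in the middle of its width. Stands in the rack's other slot; leave it. Origin as the plate's.
- jig_block: Loose aluminium block 50 x 30 x 22 with two holes. Leave it. Origin: centre of the underside.
- gauge_pin: Loose steel cylinder, 22 diameter, 50 high, upright. Leave it. Origin: centre of the underside.
- tin: Loose tin, 60 diameter, 90 high. Leave it. Origin: centre of the underside.
- driver: Loose screwdriver lying flat. Leave it.
- foot_switch: Loose grey foot switch 110 x 80 x 40. Leave it. Origin: centre of the underside.
- mouse: Loose black computer mouse 100 x 58 x 22. Leave it. Origin: centre of the underside.
There are look-alikes about, which are no part of the job. What is shaped like the plate but green is not meant.

How it is judged:
By the outcome, as a careful person would: the job done as asked, in the order asked, and still so for the second after the job is handed in, with the robot touching nothing.
It also fails if it takes over 72 s, if anything falls off the work surface, if the arm or the gripper's body presses on something with over 40 N, if the wrist force passes 120 N, or if a joint passes its speed limit or range.

## Working session

There is one attempt and no reset: what is moved stays moved. The work goes in short steps, Python scripts to look and compute and a shell command to move; the robot and the scene stay as the last step left them, time stands still between calls to the robot, and variables do not carry over. Pictures are saved under pics/ and viewed, at most 10 in all, crops included, and the job is handed in when it is done.

```bash
mkdir -p pics; ls; python3 - <<'E'
from workcell import env
import cv2
for n in("scene","top"):
    cv2.imwrite(f"pics/{n}0.png",env.grab_frame(n)[:,:,::-1]); m=env.camera_model(n); print(n,m)
s=env.state();print(s)
E
```

```text
pics
scene {'fx': 409.62332789617284, 'fy': 409.62332789617284, 'cx': 249.3978356215764, 'cy': 191.08444512558302, 'camera_from_world': array([[ 7.56690216e-01,  6.53751352e-01, -5.39320241e-03,
        -4.77547250e+02],
       [-3.48389011e-01,  4.10198933e-01,  8.42829718e-01,
         1.24213276e+02],
       [ 5.53213354e-01, -6.35882068e-01,  5.38153306e-01,
        -1.72844962e+03],
       [ 0.00000000e+00,  0.00000000e+00,  0.00000000e+00,
         1.00000000e+00]])}
top {'fx': 385.3528965659976, 'fy': 385.3528965659976, 'cx': 256.6906045461752, 'cy': 186.82650782682563, 'camera_from_world': array([[ 1.58447895e-02, -9.99870095e-01, -2.95575998e-03,
        -5.32120718e+00],
       [ 9.95297130e-01,  1.54896480e-02,  9.56226612e-02,
        -5.92596375e+02],
       [-9.55644556e-02, -4.45698036e-03,  9.95413266e-01,
        -1.38605321e+03],
       [ 0.00000000e+00,  0.00000000e+00,  0.00000000e+00,
         1.00000000e+00]])}
{'time_s': 0.1, 'qpos': array([-7.74084049e+01,  1.83480092e+01,  8.96988341e+01,  2.85651152e-04,
        7.20441326e+01, -1.14601472e+00]), 'qvel': array([-0.06639484, -0.05781371, -0.19054134,  0.0549327 ,  0.05418972,
       -0.02730111]), 'effort': array([ 4.72693705e-05, -4.13334310e+01, -2.32509863e+01,  7.28020747e-02,
        4.21661488e-02, -5.80047617e-05]), 'ee_pos': array([ 136.45222368, -558.11349165,  213.20798761]), 'ee_rot': array([-1.79909048e+02, -2.09109571e-03,  1.37375199e+01]), 'force': array([ 0.62970991, -0.05891873,  0.85856804]), 'torque': array([ 0.02909485, -0.02244533,  0.0006997 ]), 'gripper_force': 0.0, 'gripper_width': 91.39313528778844}
```

View pics/scene0.png

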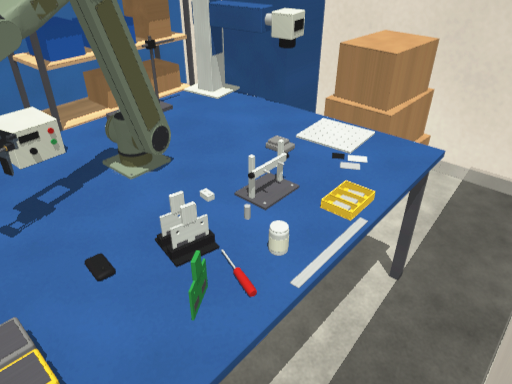

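View pics/top0.png

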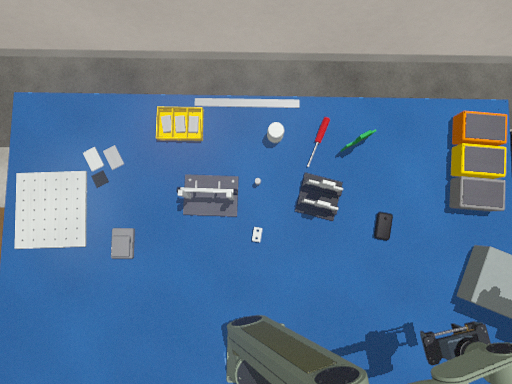

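Scene picture: rack with two grey plates at about (188,225), the stand at (267,180), a green look-alike at (198,285), the tin at (278,238). Top picture: rack at (320,197), stand at (208,195), green plate at (357,140). The candidates are the front and rear plates in the rack (scene (192,232) and (178,212)) and the green one, which is ruled out. One close crop will decide by the holes.

```bash
python3 - <<'E'
import cv2,numpy as np
s=cv2.imread("pics/scene0.png");t=cv2.imread("pics/top0.png")
a=cv2.resize(s[185:265,150:225],None,fx=5,fy=5,interpolation=cv2.INTER_CUBIC)
b=cv2.resize(s[130:210,225:305],None,fx=5,fy=5,interpolation=cv2.INTER_CUBIC)
cv2.imwrite("pics/c1.png",np.hstack([a,b]))
a=cv2.resize(t[165:225,290:350],None,fx=6,fy=6,interpolation=cv2.INTER_CUBIC)
b=cv2.resize(t[165:225,172:244],None,fx=6,fy=6,interpolation=cv2.INTER_CUBIC)
cv2.imwrite("pics/c2.png",np.hstack([a,b]))
E
```

```text
(no output)
```

View pics/c1.png

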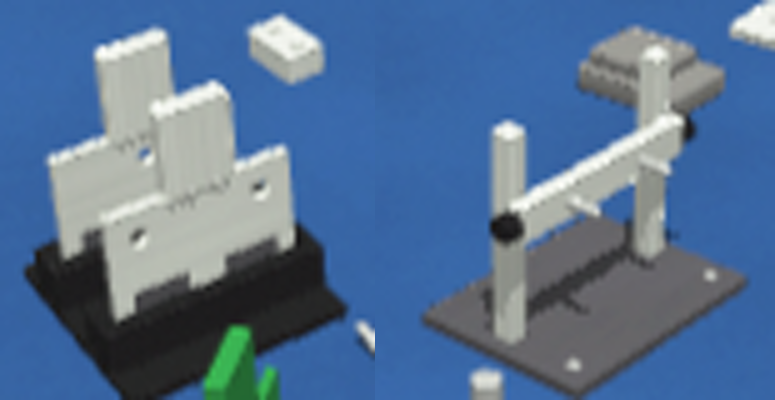

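View pics/c2.png

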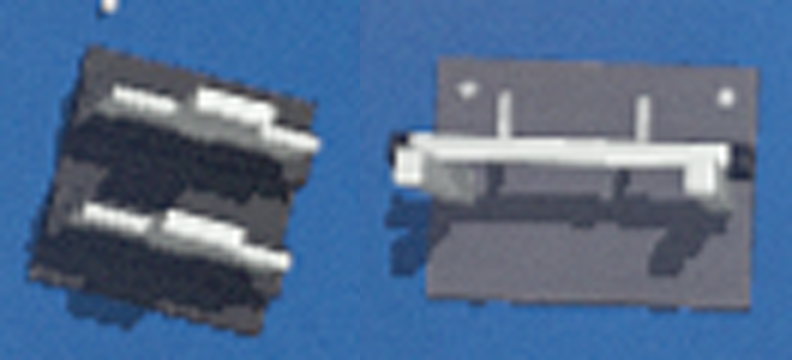

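The crop shows two holes in the front plate (scene (177.6,232.6) and (202.4,222.6)), which is the upper one in the top view at about (327,183). The rear plate has one central hole and is the spare. The stand's pins point up (+x) in the top view, with tips at about (256,180) and (279,181).

```bash
cat > h.py <<'E'
from workcell import env
import cv2,numpy as np
def ray(n,p):
    m=env.camera_model(n);T=m["camera_from_world"];R=T[:3,:3];c=-R.T@T[:3,3]
    d=R.T@np.array([(p[0]-m["cx"])/m["fx"],-(p[1]-m["cy"])/m["fy"],-1]);return c,d/np.linalg.norm(d)
def plane(n,p,z):
    c,d=ray(n,p);return c+d*(z-c[2])/d[2]
def proj(n,P):
    m=env.camera_model(n);q=m["camera_from_world"]@np.r_[P,1];return np.array([m["cx"]+m["fx"]*q[0]/-q[2],m["cy"]-m["fy"]*q[1]/-q[2]])
def tri(p,q):
    a,d=ray("scene",p);b,e=ray("top",q)
    k=np.linalg.lstsq(np.c_[d,-e],b-a,rcond=None)[0];u,v=a+k[0]*d,b+k[1]*e
    return (u+v)/2,np.linalg.norm(u-v)
E
python3 - <<'E'
from h import *
np.set_printoptions(precision=1,suppress=True)
C2a=lambda x,y:(290+x/6-.42,165+y/6-.42); C2b=lambda x,y:(172+(x-360)/6-.42,165+y/6-.42)
C1a=lambda x,y:(150+x/5-.4,185+y/5-.4); C1b=lambda x,y:(225+(x-375)/5-.4,130+y/5-.4)
# base of stand z=12
t=cv2.imread("pics/top0.png");hsv=cv2.cvtColor(t,cv2.COLOR_BGR2HSV)
m=((hsv[...,1]<60)).astype(np.uint8)*255
M=np.zeros_like(m);M[165:225,170:245]=m[165:225,170:245]
cc=[plane("top",C2b(*p),12) for p in((438,57),(757,68),(752,310),(428,297))]
print("base",np.array(cc),np.mean(cc,0))
e=lambda a,b:np.degrees(np.arctan2(*(b-a)[[1,0]]))
print("stand yaw",e(cc[3],cc[0]),e(cc[2],cc[1]),e(cc[1],cc[0])-90,e(cc[2],cc[3])-90)
L=tri(C1b(598,213),C2b(503,92));R=tri(C1b(670,168),C2b(641,97));print("pins tips",L,R)
for s,q in(("tabtop top",C2a(235,105)),):print(s,plane("top",q,170))
print("tabtop scene",plane("scene",C1a(192,97),170))
print("holes scene/ tab tri",tri(C1a(192,97),C2a(235,105)))
rc=[plane("top",C2a(*p),z) for p,z in(((88,45),0),((317,103),0),((258,335),0),((27,280),0))]
print("rack",np.array(rc),np.mean(rc,0),e(rc[3],rc[0]),e(rc[2],rc[1]),e(rc[1],rc[0])-90,e(rc[2],rc[3])-90)
# light pixels of rack plates: tab tops
v=t[165:225,290:350].min(2);n,l,st,ce=cv2.connectedComponentsWithStats((v>200).astype(np.uint8))
for i in range(1,n):
    if st[i,4]>5:
        r=cv2.minAreaRect(np.argwhere(l==i)[:,::-1].astype(np.float32)+[[290,165]]);print(st[i,4],ce[i]+[290,165],r)
E
```

```text
base [[637.7 273.6  12. ]
 [633.9  75.2  12. ]
 [484.1  75.2  12. ]
 [488.9 274.7  12. ]] [561.2 174.7  12. ]
stand yaw -0.4362318858521861 0.0019860575014285136 -1.1020169685936452 -1.3860730280151046
pins tips (array([588.5, 200.8,  85.8]), np.float64(54.5567125482879)) (array([621. , 150.7, 145. ]), np.float64(54.38609289308627))
tabtop top [ 598.5 -234.4  170. ]
tabtop scene [ 601.7 -230.   170. ]
holes scene/ tab tri (array([ 600.2, -232.3,  170.4]), np.float64(5.410632855471397))
rack [[ 653.8 -173.7    0. ]
 [ 619.4 -316.7    0. ]
 [ 474.5 -279.5    0. ]
 [ 506.2 -136.4    0. ]] [ 563.5 -226.6    0. ] -14.157197888603369 -14.411908048661397 -13.486047857745547 -12.502919082669322Traceback (most recent call last):
  File "<stdin>", line 23, in <module>
cv2.error: OpenCV(4.12.0) /io/opencv/modules/imgproc/src/convhull.cpp:143: error: (-215:Assertion failed) total >= 0 && (depth == CV_32F || depth == CV_32S) in function 'convexHull'
```

```bash
python3 - <<'E'
from h import *
np.set_printoptions(precision=1,suppress=True)
C2b=lambda x,y:(172+(x-360)/6-.42,165+y/6-.42); C1b=lambda x,y:(225+(x-375)/5-.4,130+y/5-.4)
print("R pin",tri(C1b(598,213),C2b(641,97)),"L pin",tri(C1b(670,168),C2b(503,92)))
for z in(110,130,150):print(z,plane("top",C2b(641,97),z),plane("top",C2b(503,92),z),plane("scene",C1b(598,213),z),plane("scene",C1b(670,168),z))
t=cv2.imread("pics/top0.png")
for nm,(x0,x1,y0,y1) in dict(rack=(290,350,165,225),stand=(172,244,165,225)).items():
    v=t[y0:y1,x0:x1].min(2);n,l,st,ce=cv2.connectedComponentsWithStats((v>190).astype(np.uint8))
    for i in range(1,n):
        if st[i,4]>5:
            r=cv2.minAreaRect((np.argwhere(l==i)[:,::-1]+[[x0,y0]]).astype(np.float32));print(nm,st[i,4],ce[i]+[x0,y0],r)
E
```

```text
R pin (array([603.9, 136.6, 113.4]), np.float64(1.1290307784566134)) L pin (array([605.7, 216.1, 116.2]), np.float64(2.3241468496075646))
110 [603.9 136.5 110. ] [605.5 216.3 110. ] [600.6 141.7 110. ] [599.8 226.4 110. ]
130 [601.7 134.4 130. ] [603.3 213.  130. ] [622.  114.2 130. ] [621.1 196.5 130. ]
150 [599.4 132.3 150. ] [601.1 209.7 150. ] [643.3  86.7 150. ] [642.5 166.7 150. ]
rack 21 [313.9 181.2] ((313.5882568359375, 181.14707946777344), (9.45888900756836, 1.9402848482131958), 14.03624439239502)
rack 61 [331.9 184. ] ((332.748779296875, 183.96096801757812), (21.022754669189453, 4.609640121459961), 24.775142669677734)
rack 25 [309.1 200.8] ((308.91180419921875, 200.8529815673828), (10.429031372070312, 2.1828205585479736), 14.03624439239502)
rack 61 [326.4 204. ] ((327.45001220703125, 204.14999389648438), (21.187257766723633, 3.7947325706481934), 18.434947967529297)
stand 212 [206.3 190.2] ((205.0303497314453, 190.25633239746094), (54.03664016723633, 9.685812950134277), 2.337306022644043)
```

```bash
python3 -m jog '{"jaw":[50,50,50,50,50,50,50,50,50],"slide":[[1,-0.38,0],[1,-0.38,0],[1,-0.38,0],[1,-0.38,0],[1,-0.38,0],[1,-0.38,0],[1,-0.38,0],[1,-0.38,0],[1,-0.38,0]],"spin":[0,0,0,0,0,0,0,0,0]}' 30; python3 -m jog '{"jaw":[50,50,50,50,50,50,50,50,50],"slide":[[1,-0.38,0],[1,-0.38,0],[1,-0.38,0],[1,-0.38,0],[1,-0.38,0],[1,-0.38,0],[1,-0.38,0],[1,-0.38,0],[0.5,-0.38,0]],"spin":[0,0,0,0,0,0,0,0,0]}'; python3 -m jog '{"jaw":[50,50,50,50,50,50,50,50,50,50],"slide":[[0,0,0],[0,0,0],[0,0,0],[0,0,0],[0,0,0],[0,0,0],[0,0,0],[0,0,0],[0,0,0],[0,0,0]],"spin":[-1,-1,-1,-1,-1,-1,-1,-0.8,0,0]}'
```

```text
time_s: 1.0
ee_pos: [375.3, -393.7, 213.6]
ee_rot: [-180.0, 0.0, 13.7]
force: [0.1, -0.7, -0.6]
gripper_width: 50.1
gripper_force: 0.0
time_s: 1.9
ee_pos: [599.4, -233.2, 213.0]
ee_rot: [-180.0, 0.0, 13.8]
force: [-0.6, -0.6, -0.3]
gripper_width: 49.8
gripper_force: 0.0
time_s: 2.9
ee_pos: [597.3, -234.6, 213.8]
ee_rot: [-180.0, 0.0, 76.0]
force: [0.3, 0.9, 0.4]
gripper_width: 50.2
gripper_force: 0.0
```

```bash
python3 -m jog '{"jaw":[50,50,50,50,50,50,50],"slide":[[0,0,0.8],[0,0,0.8],[0,0,0.8],[0,0,0.7],[0,0,0],[0,0,0],[0,0,0]],"spin":[0,0,0,0,0,0,0]}'; python3 -m jog '{"jaw":[0,0,0,0,0,0,0,0,0,0],"slide":[[0,0,0],[0,0,0],[0,0,0],[0,0,0],[0,0,0],[0,0,0],[0,0,0],[0,0,0],[0,0,0],[0,0,0]],"spin":[0,0,0,0,0,0,0,0,0,0]}' 5
```

```text
time_s: 3.6
ee_pos: [598.7, -234.9, 122.5]
ee_rot: [179.8, 0.0, 76.1]
force: [-0.4, 0.4, 0.5]
gripper_width: 50.4
gripper_force: 0.0
time_s: 4.6
ee_pos: [597.9, -234.6, 121.1]
ee_rot: [180.0, 0.0, 76.1]
force: [0.1, 0.4, 0.2]
gripper_width: 11.9
gripper_force: 5.0
```

```bash
python3 - <<'E'
from h import *
s=cv2.cvtColor(env.grab_frame("scene"),cv2.COLOR_RGB2BGR);cv2.imwrite("pics/s1.png",s)
t=cv2.cvtColor(env.grab_frame("top"),cv2.COLOR_RGB2BGR)
a=cv2.resize(s[165:265,140:230],None,fx=5,fy=5,interpolation=cv2.INTER_CUBIC)
cv2.imwrite("pics/c3.png",a);print(env.state()["torque"])
E
```

```text
[-0.00875036 -0.16770268  0.02322392]
```

View pics/c3.png

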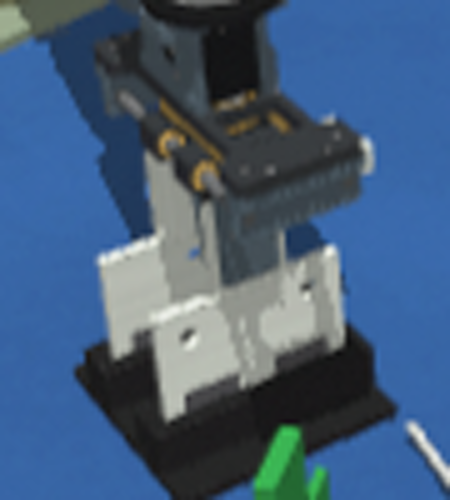

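The crop shows the fingers on the two-hole plate's tab, with holes at scene (177.2,232.2) and (201.0,222.2). Next I grip firmer and lift straight up.

```bash
python3 - <<'E'
from h import *
np.set_printoptions(precision=1,suppress=True)
for p in((177.2,232.2),(201.0,222.2)):print(plane("scene",(p[0]-.4,p[1]-.4),90))
E
python3 -m jog '{"jaw":[0,0,0,0,0,0,0,0,0,0],"slide":[[0,0,0],[0,0,0],[0,0,-0.2],[0,0,-0.5],[0,0,-0.5],[0,0,-0.5],[0,0,-1],[0,0,-1],[0,0,0],[0,0,0]],"spin":[0,0,0,0,0,0,0,0,0,0]}' 45
python3 -m jog '{"jaw":[0,0,0,0,0,0,0,0],"slide":[[0,0,0],[0,0,0],[0.3,0,0],[0.6,0.3,0],[0.8,0.3,0],[0.8,0.3,0],[0.8,0.3,0],[0.8,0.3,0]],"spin":[-0.8,-0.8,0,0,0,0,0,0]}'
```

```text
[ 590.5 -272.2   90. ]
[ 607.8 -194.6   90. ]
time_s: 5.7
ee_pos: [597.3, -234.4, 231.3]
ee_rot: [-179.9, -0.0, 76.1]
force: [-0.8, 0.3, -4.4]
gripper_width: 12.0
gripper_force: 45.0
time_s: 6.5
ee_pos: [644.4, -110.5, 230.0]
ee_rot: [-179.8, -0.1, 88.8]
force: [0.7, -0.4, -3.1]
gripper_width: 11.7
gripper_force: 45.0
```

```bash
python3 -m jog '{"jaw":[0,0,0,0,0,0,0,0,0,0],"slide":[[1,0,0],[1,0,0],[1,0,0],[1,0,0],[1,0,0],[1,0,0],[1,0,0],[1,0,0],[0.8,0,0],[0.6,0,0]],"spin":[0,0,0,0,0,0,0,0,0,0]}'
python3 -m jog '{"jaw":[0,0,0,0,0,0,0],"slide":[[0,0,0],[0,0,0.7],[0,0,0.8],[0,0,0.8],[0,0,0.5],[0,0,0],[0,0,0]],"spin":[0,0,0,0,0,0,0]}'
python3 - <<'E'
from h import *
s=cv2.cvtColor(env.grab_frame("scene"),cv2.COLOR_RGB2BGR);cv2.imwrite("pics/s2.png",s)
t=cv2.cvtColor(env.grab_frame("top"),cv2.COLOR_RGB2BGR);cv2.imwrite("pics/t2.png",t)
a=cv2.resize(s[110:210,225:325],None,fx=5,fy=5,interpolation=cv2.INTER_CUBIC)
cv2.imwrite("pics/c4.png",a);print(env.state()["torque"],env.state()["ee_pos"])
E
```

```text
time_s: 7.5
ee_pos: [649.0, 171.7, 230.0]
ee_rot: [-179.8, 0.0, 88.9]
force: [-0.1, 0.9, -2.8]
gripper_width: 12.0
gripper_force: 45.0
time_s: 8.2
ee_pos: [650.4, 168.8, 147.9]
ee_rot: [-180.0, 0.0, 88.9]
force: [-1.1, -0.2, -3.2]
gripper_width: 11.6
gripper_force: 45.0
[-0.00280596 -0.06321431  0.01153131] [651.10335866 169.28138457 149.2494528 ]
```

View pics/c4.png

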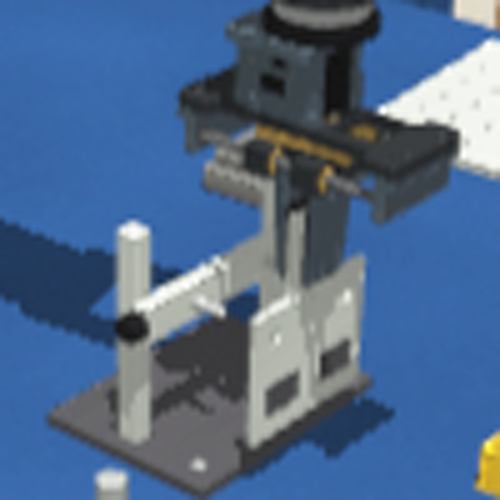

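```bash
python3 - <<'E'
from h import *
np.set_printoptions(precision=1,suppress=True)
e=env.state()["ee_pos"]; yaw=np.radians(-1.1);u=np.array([-np.sin(yaw),np.cos(yaw),0]);n=np.array([np.cos(yaw),np.sin(yaw),0])
s=cv2.imread("pics/s2.png").astype(int)
for c in((280,178),(294,169),(269,172)):print(s[c[1]-3:c[1]+4,c[0]-4:c[0]+5].min(2))
c=np.r_[e[:2],e[2]-31]+3*n
obs=[]
for k,p in((-40,(280.0,177.6)),(40,(293.8,169.0))):
    q=proj("scene",c+k*u);print("proj",q,"obs",p)
    obs.append(np.array(p)-q)
b=np.mean(obs,0);print("bias px",b,"mm/px",1/(409/1400))
for x in(601,603,605,607):
  for p in((269.2-.2,172.2-.2),(283.6,163.2)):
    cc,d=ray("scene",np.array(p)-b);print(x,cc+d*(x-cc[0])/d[0])
E
```

```text
[[165 168 170 168 162 170 174 174 173]
 [166 170 170 160 172 174 174 175 175]
 [168 172 169 159 217 178 175 175 174]
 [168 171 172 172 211 175 174 175 175]
 [168 173 175 181 174 174 175 176 176]
 [170 174 174 174 174 174 176 176 176]
 [172 173 173 173 175 175 176 176 175]]
[[141 141 140 141 140 141 143 131  57]
 [141 141 141 143 154 147 142 117  57]
 [141 141 142 158 210 168 142 117  56]
 [141 143 158 183 229 178 140 117  56]
 [142 146 175 188 197 169 141 110  57]
 [142 145 173 173 173 170 142  98  58]
 [143 158 173 174 174 171 143  98  57]]
[[213 179 165 171 142 123  94  54  32]
 [227 199 187 182 118  68  32  33  32]
 [170 189 209 203 166  55  32  31  31]
 [119 118 153 178 204  70  36  31  33]
 [ 82  57  71  96 119  60  47  40  35]
 [ 55  58  57  57  59  59  58  55  46]
 [ 58  57  59  57  58  58  57  57  58]]
proj [279.2 176.5] obs (280.0, 177.6)
proj [293.4 167.8] obs (293.8, 169.0)
bias px [0.6 1.1] mm/px 3.4229828850855744
601 [601.  136.4 117.8]
601 [601.  220.4 117.6]
603 [603.  133.8 119.7]
603 [603.  217.7 119.4]
605 [605.  131.2 121.5]
605 [605.  214.9 121.3]
607 [607.  128.7 123.4]
607 [607.  212.1 123.1]
```

Pin tips are estimated at x≈604, centre y≈175, z≈120. I align to that, approach, and then feel forward in 1 mm rows.

```bash
python3 -m jog '{"jaw":[0,0,0,0,0,0,0,0],"slide":[[0.19,0,-0.07],[0,-0.3,0],[0,-0.3,0],[0,-0.3,0],[0,-0.2,0],[0,-0.1,0],[0,0,0],[0,0,0]],"spin":[0,0,0,0,0,0,0,0]}'
python3 -m jog '{"jaw":[0,0,0,0],"slide":[[0,-0.03,0],[0,-0.03,0],[0,0,0],[0,0,0]],"spin":[0,0,0,0]}'
python3 -m jog '{"jaw":[0,0,0,0],"slide":[[0,-0.03,0],[0,-0.03,0],[0,0,0],[0,0,0]],"spin":[0,0,0,0]}'
```

```text
time_s: 9.1
ee_pos: [614.7, 175.9, 150.2]
ee_rot: [180.0, -0.0, 88.9]
force: [0.4, 0.1, -3.4]
gripper_width: 11.8
gripper_force: 45.0
time_s: 9.5
ee_pos: [612.7, 175.9, 149.9]
ee_rot: [-180.0, 0.0, 88.9]
force: [-0.1, -1.1, -3.2]
gripper_width: 11.9
gripper_force: 45.0
time_s: 9.9
ee_pos: [610.8, 176.0, 150.1]
ee_rot: [180.0, 0.0, 88.9]
force: [0.8, 0.2, -2.7]
gripper_width: 11.8
gripper_force: 45.0
```

```bash
for i in 1; do python3 -m jog '{"jaw":[0,0,0,0],"slide":[[0,-0.03,0],[0,-0.03,0],[0,0,0],[0,0,0]],"spin":[0,0,0,0]}'; done
python3 -m jog '{"jaw":[0,0,0],"slide":[[0,-0.04,0],[0,0,0],[0,0,0]],"spin":[0,0,0]}'
python3 -m jog '{"jaw":[0,0,0],"slide":[[0,-0.03,0],[0,0,0],[0,0,0]],"spin":[0,0,0]}'
```

```text
time_s: 10.3
ee_pos: [609.0, 176.0, 150.0]
ee_rot: [180.0, 0.0, 88.9]
force: [0.5, 0.3, -4.3]
gripper_width: 11.8
gripper_force: 45.0
time_s: 10.6
ee_pos: [608.0, 176.0, 150.1]
ee_rot: [180.0, 0.0, 88.9]
force: [0.9, 0.8, -3.5]
gripper_width: 11.8
gripper_force: 45.0
time_s: 10.9
ee_pos: [607.8, 176.0, 150.1]
ee_rot: [179.9, -0.0, 88.9]
force: [4.2, -0.4, -4.3]
gripper_width: 12.0
gripper_force: 45.0
```

Contact with the tips at plate x≈607.9 (face at 604.9), with almost no lateral force. I back off, raise 2.5 mm and probe again.

```bash
python3 -c "
from workcell import env;print(env.state()['torque'],env.state()['force'])"
python3 -m jog '{"jaw":[0,0,0,0,0],"slide":[[0,0.05,0],[0,0,-0.08],[0,-0.05,0],[0,0,0],[0,0,0]],"spin":[0,0,0,0,0]}'
python3 -m jog '{"jaw":[0,0,0],"slide":[[0,-0.03,0],[0,0,0],[0,0,0]],"spin":[0,0,0]}';python3 -c "
from workcell import env;print(env.state()['torque'],env.state()['force'])"
```

```text
[-0.0671079  -0.96156717 -0.00189943] [ 4.16019715 -0.41908686 -4.34335551]
time_s: 11.4
ee_pos: [607.7, 176.0, 152.7]
ee_rot: [179.9, -0.0, 88.9]
force: [3.9, -0.6, -4.6]
gripper_width: 12.0
gripper_force: 45.0
time_s: 11.7
ee_pos: [607.6, 176.0, 152.8]
ee_rot: [179.8, -0.0, 88.9]
force: [7.2, 0.2, -6.2]
gripper_width: 11.8
gripper_force: 45.0
[-0.15254556 -1.5736342   0.04835202] [ 7.17237974  0.22210757 -6.19018642]
```

The tips still meet flat metal. A surer way is to touch the pin tops from above with the plate's lower edge, which gives z, and then touch a pin's side with the plate's edge for y.

```bash
python3 -m jog '{"jaw":[0,0,0,0,0,0,0,0,0,0],"slide":[[0,0.2,0],[0,0.3,0],[0,0,-0.8],[0,0,-0.8],[0,0,-0.8],[0,0,-0.8],[0,-0.5,0],[0,-0.5,0],[0,0,0],[0,0,0]],"spin":[0,0,0,0,0,0,0,0,0,0]}'
python3 -m jog '{"jaw":[0,0,0,0,0],"slide":[[0,0,0.1],[0,0,0.1],[0,0,0],[0,0,0],[0,0,0]],"spin":[0,0,0,0,0]}'
```

```text
time_s: 12.7
ee_pos: [591.0, 176.4, 248.4]
ee_rot: [-180.0, 0.0, 88.9]
force: [-0.1, -0.7, -3.2]
gripper_width: 11.8
gripper_force: 45.0
time_s: 13.2
ee_pos: [591.2, 176.3, 242.3]
ee_rot: [-180.0, 0.0, 88.9]
force: [-0.1, -1.0, -3.2]
gripper_width: 11.9
gripper_force: 45.0
```

```bash
J(){ :; }
python3 -m jog '{"jaw":[0,0,0,0],"slide":[[0,0,0.05],[0,0,0.05],[0,0,0],[0,0,0]],"spin":[0,0,0,0]}'|grep -E "pos|force:"
python3 -m jog '{"jaw":[0,0,0,0],"slide":[[0,0,0.04],[0,0,0],[0,0,0],[0,0,0]],"spin":[0,0,0,0]}'|grep -E "pos|force:"
python3 -m jog '{"jaw":[0,0,0,0],"slide":[[0,0,0.04],[0,0,0],[0,0,0],[0,0,0]],"spin":[0,0,0,0]}'|grep -E "pos|force:"
python3 -m jog '{"jaw":[0,0,0,0],"slide":[[0,0,0.03],[0,0,0],[0,0,0],[0,0,0]],"spin":[0,0,0,0]}'|grep -E "pos|force:"
```

```text
ee_pos: [591.0, 176.4, 239.4]
force: [-0.1, -0.1, -3.4]
gripper_force: 45.0
ee_pos: [591.0, 176.4, 238.3]
force: [-0.1, -0.5, -3.2]
gripper_force: 45.0
ee_pos: [591.0, 176.3, 237.0]
force: [0.5, -0.1, -3.2]
gripper_force: 45.0
ee_pos: [591.0, 176.4, 236.1]
force: [0.1, 0.1, -3.5]
gripper_force: 45.0
```

```bash

python3 -m jog '{"jaw":[0,0,0,0],"slide":[[0,0,0.03],[0,0,0],[0,0,0],[0,0,0]],"spin":[0,0,0,0]}'|grep -E "pos|force:"
python3 -m jog '{"jaw":[0,0,0,0],"slide":[[0,0,0.03],[0,0,0],[0,0,0],[0,0,0]],"spin":[0,0,0,0]}'|grep -E "pos|force:"
```

```text
ee_pos: [591.0, 176.4, 235.2]
force: [-0.3, 0.6, -3.4]
gripper_force: 45.0
ee_pos: [591.0, 176.4, 234.3]
force: [-0.5, -0.1, -2.6]
gripper_force: 45.0
```

```bash

python3 -m jog '{"jaw":[0,0,0,0],"slide":[[0,0,0.02],[0,0,0],[0,0,0],[0,0,0]],"spin":[0,0,0,0]}'|grep -E "pos|force:"
python3 -m jog '{"jaw":[0,0,0,0],"slide":[[0,0,0.02],[0,0,0],[0,0,0],[0,0,0]],"spin":[0,0,0,0]}'|grep -E "pos|force:"
```

```text
ee_pos: [591.0, 176.4, 233.7]
force: [0.9, -0.2, -2.4]
gripper_force: 45.0
ee_pos: [591.0, 176.3, 233.1]
force: [1.0, -0.3, -3.1]
gripper_force: 45.0
```

```bash

python3 -m jog '{"jaw":[0,0,0,0],"slide":[[0,0,0.03],[0,0,0],[0,0,0],[0,0,0]],"spin":[0,0,0,0]}'|grep -E "pos|force:"
python3 -m jog '{"jaw":[0,0,0,0],"slide":[[0,0,0.03],[0,0,0],[0,0,0],[0,0,0]],"spin":[0,0,0,0]}'|grep -E "pos|force:"
```

```text
ee_pos: [591.0, 176.3, 232.2]
force: [-0.6, -0.2, -3.4]
gripper_force: 45.0
ee_pos: [591.0, 176.4, 231.3]
force: [0.6, -0.4, -3.7]
gripper_force: 45.0
```

```bash

python3 -m jog '{"jaw":[0,0,0,0],"slide":[[0,0,0.03],[0,0,0],[0,0,0],[0,0,0]],"spin":[0,0,0,0]}'|grep -E "pos|force:"
python3 -m jog '{"jaw":[0,0,0,0],"slide":[[0,0,0.03],[0,0,0],[0,0,0],[0,0,0]],"spin":[0,0,0,0]}'|grep -E "pos|force:"
```

```text
ee_pos: [591.0, 176.4, 230.4]
force: [0.2, 0.4, -2.7]
gripper_force: 45.0
ee_pos: [591.0, 176.4, 229.5]
force: [-0.1, -0.1, -3.6]
gripper_force: 45.0
```

```bash

python3 -m jog '{"jaw":[0,0,0,0],"slide":[[0,0,0.03],[0,0,0],[0,0,0],[0,0,0]],"spin":[0,0,0,0]}'|grep -E "pos|force:"
python3 -m jog '{"jaw":[0,0,0,0],"slide":[[0,0,0.03],[0,0,0],[0,0,0],[0,0,0]],"spin":[0,0,0,0]}'|grep -E "pos|force:"
```

```text
ee_pos: [591.0, 176.4, 228.6]
force: [-0.3, 0.2, -2.7]
gripper_force: 45.0
ee_pos: [591.1, 176.4, 228.3]
force: [-1.5, 0.1, 1.9]
gripper_force: 45.0
```

```bash

python3 -m jog '{"jaw":[0,0,0,0],"slide":[[0,0,0.03],[0,0,0],[0,0,0],[0,0,0]],"spin":[0,0,0,0]}'|grep -E "pos|force:"
python3 -m jog '{"jaw":[0,0,0,0],"slide":[[0,0,0.03],[0,0,0],[0,0,0],[0,0,0]],"spin":[0,0,0,0]}'|grep -E "pos|force:"
```

```text
ee_pos: [591.0, 176.4, 228.2]
force: [-1.8, -0.4, 6.3]
gripper_force: 45.0
ee_pos: [591.0, 176.4, 228.2]
force: [-2.5, -1.9, 9.4]
gripper_force: 45.0
```

```bash

python3 -m jog '{"jaw":[0,0,0,0],"slide":[[0,0,0.03],[0,0,0],[0,0,0],[0,0,0]],"spin":[0,0,0,0]}'|grep -E "pos|force:"
```

```text
ee_pos: [591.0, 176.4, 228.1]
force: [-3.0, -1.0, 12.5]
gripper_force: 45.0
```

Contact at TCP z=228.4, so the holes line up with the pins at TCP z≈144.4. I back up, go around the tips and down, and probe there.

```bash
python3 -m jog '{"jaw":[0,0,0,0,0,0,0,0,0,0],"slide":[[0,0,-0.23],[0,0.35,0],[0,0.37,0],[0,0,0.5],[0,0,0.8],[0,0,0.8],[0,0,0.6],[0,0,0.22],[0,0,0],[0,0,0]],"spin":[0,0,0,0,0,0,0,0,0,0]}'
```

```text
time_s: 21.0
ee_pos: [613.6, 176.1, 144.8]
ee_rot: [179.9, -0.0, 88.9]
force: [-0.7, 1.0, -2.8]
gripper_width: 12.1
gripper_force: 45.0
```

```bash
python3 -m jog '{"jaw":[0,0,0,0,0],"slide":[[0,-0.05,0.01],[0,-0.05,0],[0,-0.05,0],[0,0,0],[0,0,0]],"spin":[0,0,0,0,0]}'|grep -E "pos|force:"
python3 -m jog '{"jaw":[0,0,0,0],"slide":[[0,-0.03,0],[0,-0.03,0],[0,0,0],[0,0,0]],"spin":[0,0,0,0]}'|grep -E "pos|force:"
python3 -m jog '{"jaw":[0,0,0,0],"slide":[[0,-0.03,0],[0,0,0],[0,0,0],[0,0,0]],"spin":[0,0,0,0]}'|grep -E "pos|force:"; python3 -c "
from workcell import env;print(env.state()['torque'])"
```

```text
ee_pos: [608.1, 176.1, 144.3]
force: [0.8, -0.1, -3.0]
gripper_force: 45.0
ee_pos: [606.3, 176.1, 144.0]
force: [0.2, -0.1, -2.5]
gripper_force: 45.0
ee_pos: [605.4, 176.0, 144.0]
force: [-0.6, -0.7, -3.4]
gripper_force: 45.0
[-0.04986109 -0.08928413 -0.00338502]
```

Past the earlier contact plane with no force, so the pins are entering. I continue gently.

```bash
python3 -m jog '{"jaw":[0,0,0,0],"slide":[[0,-0.03,0],[0,-0.03,0],[0,0,0],[0,0,0]],"spin":[0,0,0,0]}'|grep -E "pos|force:"
python3 -m jog '{"jaw":[0,0,0,0],"slide":[[0,-0.03,0],[0,-0.03,0],[0,0,0],[0,0,0]],"spin":[0,0,0,0]}'|grep -E "pos|force:"
```

```text
ee_pos: [603.6, 175.9, 144.1]
force: [0.4, -0.8, -2.7]
gripper_force: 45.0
ee_pos: [601.9, 175.9, 144.1]
force: [0.7, -3.3, -2.2]
gripper_force: 45.0
```

```bash
python3 -m jog '{"jaw":[0,0,0,0],"slide":[[0,-0.04,0],[0,-0.04,0],[0,0,0],[0,0,0]],"spin":[0,0,0,0]}'|grep -E "pos|force:"
python3 -m jog '{"jaw":[0,0,0,0],"slide":[[0,-0.04,0],[0,-0.04,0],[0,0,0],[0,0,0]],"spin":[0,0,0,0]}'|grep -E "pos|force:"
```

```text
ee_pos: [599.4, 176.0, 144.1]
force: [1.5, -2.1, -0.6]
gripper_force: 45.0
ee_pos: [597.0, 176.0, 144.1]
force: [2.7, -3.7, -1.8]
gripper_force: 45.0
```

```bash
python3 -m jog '{"jaw":[0,0,0],"slide":[[-0.025,0,-0.01],[0,0,0],[0,0,0]],"spin":[0,0,0]}'|grep -E "pos|force:"
python3 -m jog '{"jaw":[0,0,0,0],"slide":[[0,-0.05,0],[0,-0.05,0],[0,0,0],[0,0,0]],"spin":[0,0,0,0]}'|grep -E "pos|force:"
python3 -m jog '{"jaw":[0,0,0,0],"slide":[[0,-0.05,0],[0,-0.05,0],[0,0,0],[0,0,0]],"spin":[0,0,0,0]}'|grep -E "pos|force:"
```

```text
ee_pos: [596.6, 175.9, 144.2]
force: [0.4, -1.6, -2.0]
gripper_force: 45.0
ee_pos: [593.4, 175.9, 144.1]
force: [0.5, 0.5, -3.3]
gripper_force: 45.0
ee_pos: [590.9, 175.7, 144.3]
force: [0.5, -0.4, -3.1]
gripper_force: 45.0
```

```bash
python3 -m jog '{"jaw":[0,0,0,0,0],"slide":[[0,-0.05,0],[0,-0.05,0],[0,-0.05,0],[0,0,0],[0,0,0]],"spin":[0,0,0,0,0]}'|grep -E "pos|force:"
python3 -m jog '{"jaw":[0,0,0,0],"slide":[[0,-0.05,0],[0,-0.05,0],[0,0,0],[0,0,0]],"spin":[0,0,0,0]}'|grep -E "pos|force:"
python3 -m jog '{"jaw":[0,0,0,0],"slide":[[0,-0.03,0],[0,-0.03,0],[0,0,0],[0,0,0]],"spin":[0,0,0,0]}'|grep -E "pos|force:"
```

```text
ee_pos: [586.5, 175.7, 144.4]
force: [-1.0, 0.7, -2.7]
gripper_force: 45.0
ee_pos: [583.5, 175.7, 144.3]
force: [0.2, 0.8, -3.8]
gripper_force: 45.0
ee_pos: [581.7, 175.8, 144.3]
force: [-0.4, -0.1, -3.6]
gripper_force: 45.0
```

```bash
python3 -m jog '{"jaw":[0,0,0,0],"slide":[[0,-0.03,0],[0,0,0],[0,0,0],[0,0,0]],"spin":[0,0,0,0]}'|grep -E "pos|force:"
python3 -m jog '{"jaw":[0,0,0,0],"slide":[[0,-0.03,0],[0,0,0],[0,0,0],[0,0,0]],"spin":[0,0,0,0]}'|grep -E "pos|force:"; python3 -c "
from workcell import env;print(env.state()['torque'])"
```

```text
ee_pos: [580.8, 175.8, 144.3]
force: [-0.6, 0.3, -3.2]
gripper_force: 45.0
ee_pos: [580.2, 175.8, 144.4]
force: [1.7, 0.3, -3.0]
gripper_force: 45.0
[ 0.00613857 -0.39839377  0.04511557]
```

```bash
python3 -m jog '{"jaw":[0,0,0,0],"slide":[[0,-0.03,0],[0,0,0],[0,0,0],[0,0,0]],"spin":[0,0,0,0]}'|grep -E "pos|force:"
python3 -m jog '{"jaw":[0,0,0,0],"slide":[[0,0,0.03],[0,0,0],[0,0,0],[0,0,0]],"spin":[0,0,0,0]}'|grep -E "pos|force:"
python3 -m jog '{"jaw":[0,0,0,0],"slide":[[0,0,0.02],[0,0,0],[0,0,0],[0,0,0]],"spin":[0,0,0,0]}'|grep -E "pos|force:"; python3 -c "
from workcell import env;print(env.state()['torque'])"
```

```text
ee_pos: [580.1, 175.8, 144.4]
force: [5.0, -0.2, -5.9]
gripper_force: 45.0
ee_pos: [580.1, 175.8, 144.2]
force: [4.8, -0.9, -1.9]
gripper_force: 45.0
ee_pos: [580.1, 175.9, 143.7]
force: [5.4, -1.7, -0.2]
gripper_force: 45.0
[-0.19469685 -1.20762857  0.11257407]
```

```bash
python3 -m jog '{"jaw":[0,0,0,0],"slide":[[0,0,0.02],[0,0,0],[0,0,0],[0,0,0]],"spin":[0,0,0,0]}'|grep -E "pos|force:"
python3 -m jog '{"jaw":[0,0,0,0],"slide":[[0,0,0.02],[0,0,0],[0,0,0],[0,0,0]],"spin":[0,0,0,0]}'|grep -E "pos|force:"
```

```text
ee_pos: [580.1, 175.9, 143.5]
force: [5.0, 0.6, 2.8]
gripper_force: 45.0
ee_pos: [580.1, 175.9, 143.5]
force: [5.0, -0.0, 6.6]
gripper_force: 45.0
```

```bash
python3 -m jog '{"jaw":[0,0,0,0],"slide":[[0,0,-0.03],[0,0.01,0],[0,0,0],[0,0,0]],"spin":[0,0,0,0]}' 5|grep -E "pos|force:"
python3 -m jog '{"jaw":[13,16,20,25,30,36,40,40],"slide":[[0,0,0],[0,0,0],[0,0,0],[0,0,0],[0,0,0],[0,0,0],[0,0,0],[0,0,0]],"spin":[0,0,0,0,0,0,0,0]}'
python3 - <<'E'
from h import *
s=cv2.cvtColor(env.grab_frame("scene"),cv2.COLOR_RGB2BGR);t=cv2.cvtColor(env.grab_frame("top"),cv2.COLOR_RGB2BGR)
f=lambda i:cv2.resize(i,(400,400),interpolation=cv2.INTER_CUBIC)
cv2.imwrite("pics/c5.png",np.hstack([f(s[120:200,225:305]),f(t[160:240,168:248])]))
E
```

```text
ee_pos: [580.1, 175.9, 143.4]
force: [6.0, -0.9, 2.5]
gripper_force: 5.0
time_s: 30.3
ee_pos: [579.2, 175.8, 142.4]
ee_rot: [-180.0, 0.0, 88.9]
force: [-0.8, 0.5, 0.5]
gripper_width: 40.0
gripper_force: 0.0
```

View pics/c5.png

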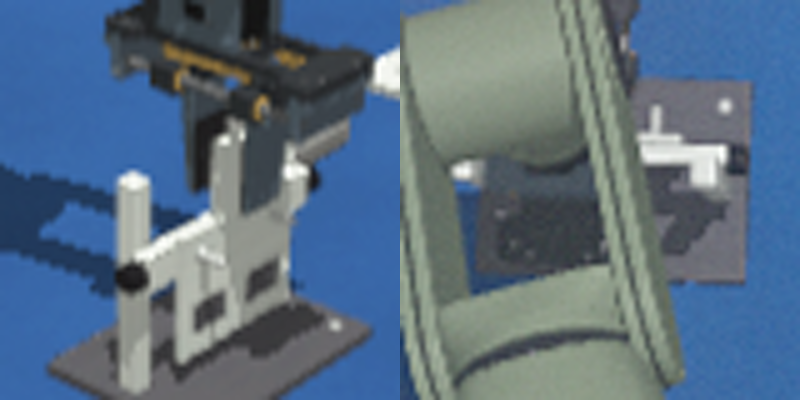

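The picture shows the plate hanging against the bar, the near pin sticking out of its hole at crop (210,258), and the fingers open and clear. I withdraw straight up and then check.

```bash
python3 -m jog '{"jaw":[40,40,40,40,40,40,40,40,40,40],"slide":[[0,0,-0.2],[0,0,-0.5],[0,0,-0.8],[0,0,-0.8],[0,0,-0.8],[0,0,-0.8],[0,-0.8,-0.5],[0,-1,0],[0,-1,0],[0,-1,0]],"spin":[0,0,0,0,0,0,0,0,0,0]}'
python3 -m jog '{"jaw":[40,40,40,40],"slide":[[0,-1,0],[0,-0.5,0],[0,0,0],[0,0,0]],"spin":[0,0,0,0]}'|grep pos
python3 - <<'E'
from h import *
s=cv2.cvtColor(env.grab_frame("scene"),cv2.COLOR_RGB2BGR);t=cv2.cvtColor(env.grab_frame("top"),cv2.COLOR_RGB2BGR)
f=lambda i:cv2.resize(i,(400,400),interpolation=cv2.INTER_CUBIC)
cv2.imwrite("pics/c6.png",np.hstack([f(s[120:200,225:305]),f(s[130:270,120:260])]))
E
```

```text
time_s: 31.4
ee_pos: [464.2, 177.9, 275.1]
ee_rot: [180.0, -0.0, 88.9]
force: [-0.5, -0.4, 0.4]
gripper_width: 39.7
gripper_force: 0.0
ee_pos: [421.4, 179.0, 275.0]
```

View pics/c6.png

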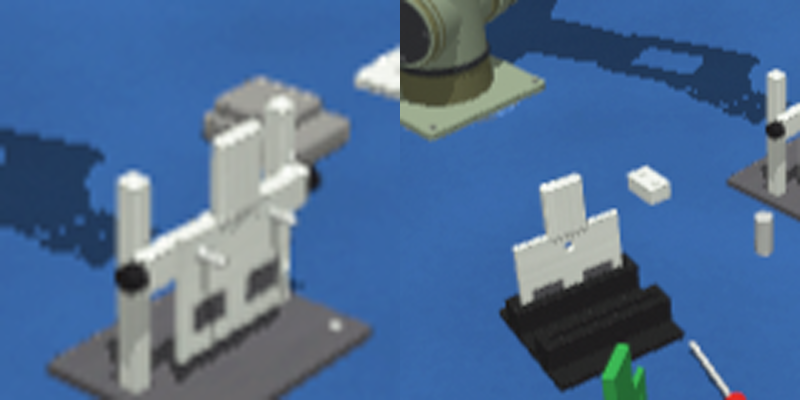

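Both pins stick out through the holes (crop (210,258) and (283,213)). The plate is flush against the bar and the one-hole spare is still in the rack.

```bash
python3 -c "
from workcell import env;print(env.job_done())"
```

```text
the job is handed in; nothing more can be done
None
```

The two-hole plate hangs on both pins, flush against the bar and released; the highest force I read on the stand was about 16 N, the one-hole plate is still in the rack, and I handed the job in at about 32 s.

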